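Put the rework nozzles back on their rack in order of size

ROBOT

A 6-joint arm with a two-finger parallel gripper is mounted at the origin on the work surface. World frame = base frame: x ahead of the robot, y to its left, z up, the work surface at z = 0. Lengths are in mm, angles in rad, forces in N, time in s.
With the tool pointing down it reaches from about 350 to 775 mm from the base axis. Payload 5.5 kg.
Tool frame: the origin (TCP) lies midway between the tips of the shut fingers; the grasp point (between the pads) lies arm.grasp_offset behind it (arm.grasp_offset is the distance from the TCP to the grasp point, in mm); z points along the fingers, y is the direction in which the jaws open and shut (so a half turn about z gives the same grasp; the last joint's range is limited). The gripper opens to 85 mm and grips with 20 to 120 N. Pads are 22 mm wide; open, the fingers measure 114 mm over their backs; the gripper's body (76 mm by 85 mm) begins 54 mm behind the grasp point. The pads swing forward as they close: fully open they stand 13 mm farther back than shut.
Start: joints at [-1.278, 0.313, 0.046, 1.304, 0, 1.431], TCP at [241.164, -522.026, 231.323] pointing down, gripper open.
Joint ranges: [-2.76, 2.76], [-0.86, 1.69], [-1.03, 1.26], [-2.2, 2.34], [-1.47, 1.5], [-3.14, 3.14]. Speed limits (rad/s): [2.57, 2.57, 3.14, 3.14, 3.14, 3.14].

INTERFACE

Orientations are given as a rotation vector (axis times angle).
In Python, from station import arm, viewer gives the robot as it stands.
- The arm moves only by the shell command python3 -m creep 'ROWS' [FORCE]. ROWS is JSON, one flat list of numbers, 7 for each row, row after row: the gripper command: -1 is fully open, 1 is shut, values between are in proportion, then the shift along the tool's x, y, z in cm, then the turn, a rotation vector about the tool's x, y, z in rad. In form: [grip, tx, ty, tz, rx, ry, rz, grip, tx, ty, tz, rx, ry, rz, ...]. A call has 1 to 12 rows; each row is the pose to reach, as a shift and turn from the pose measured when the call began, along the tool's axes at that moment; what a row does not reach only later rows make up. A row lasts 1/12 s, in which the tool goes at most 41.7 mm and 7.16 degrees, less where a joint would pass 70% of its speed; a pose out of reach is approached as far as the arm can. A call with a gripper value outside its range is refused whole. The fingers move at their own pace and stop on an object; FORCE is the grip in N (left out, the last holds). Time passes only in rows, so rows that repeat a pose let the fingers close. It gives the time, the measured TCP pose, the force and the opening at its end, in the units of the state.
- arm.observe(): the state, without advancing time (a new reading comes with each control period).
- viewer.get_image(name): name is "scene" or "side" or "wrist"; returns a dict with "img" (420x560x3 uint8, blue, green, red), "depth" (420x560 float32, mm along the optical axis (not along the pixel's ray), 0 where there is no reading), "K" (3x3 intrinsics, pixels), "dist_coeffs" ([k1, k2, p1, p2, k3] as OpenCV has them; the pictures are not rectified), "R" (3x3) and "t" (3): a world point X has camera coordinates R X + t. Camera axes: x right, y down, z forward; pixel columns grow to the right and rows downward; lengths in mm; the calibration is good to about 2 mm. A picture is of the moment at which its call begins.
- arm.finish_job(): hands the job in, once; it reports no verdict.
The state is a dict: "time_s": time; "joints": joint angles; "qd": joint speeds; "joint_torque": joint torques, N m; "tcp_pos": TCP position; "tool_rot": TCP orientation; "contact_force": force on the tool from outside, world axes, zero at the start; "ft_torque": the same for the moment, N m; "grip_width": opening from 0.0 (shut) to 1.0 (fully open).
Only numpy, scipy, OpenCV 4.12 (cv2) and the standard library are available. Lean on these libraries where they do the work, as an engineer would, in place of code of your own. Each camera call takes 0.05 s, during which the arm holds its last target.

TASK

Put the four rework nozzles back on the nozzle rack in order of size, so that the smallest hood is at the end next to the circuit-board holder and the largest at the far end. Each nozzle stands upright, hood down, on its own black pad with the pad's pin inside the hood, roughly centred. Leave the flux jar where it stands.

Things in the scene. Friction and masses are not known exactly. Their poses are not given: they have to be found in the camera images.
- nozzle_28: Smallest of four loose steel nozzles, about 60 g, upright on the mat. Square hood 28 x 28 mm, 18 mm high, open below (walls 2 mm); sloping roof from 18 to 28 mm; round neck 22 mm across from 28 to 66 mm (the top) to grip, with a 25 mm bead round its lowest 2 mm. Only hood sizes differ. Origin: centre of the hood's open lower rim; z up the neck, x and y square to the hood.
- nozzle_38: Second smallest of four loose steel nozzles, about 80 g, upright on the mat. Square hood 38 x 38 mm, 18 mm high, open below (walls 2 mm); sloping roof from 18 to 28 mm; round neck 22 mm across from 28 to 66 mm (the top) to grip, with a 25 mm bead round its lowest 2 mm. Only hood sizes differ. Origin: centre of the hood's open lower rim; z up the neck, x and y square to the hood.
- nozzle_48: Second largest of four loose steel nozzles, about 100 g, upright on the mat. Square hood 48 x 48 mm, 18 mm high, open below (walls 2 mm); sloping roof from 18 to 28 mm; round neck 22 mm across from 28 to 66 mm (the top) to grip, with a 25 mm bead round its lowest 2 mm. Only hood sizes differ. Origin: centre of the hood's open lower rim; z up the neck, x and y square to the hood.
- nozzle_60: Largest of four loose steel nozzles, about 130 g, upright on the mat. Square hood 60 x 60 mm, 18 mm high, open below (walls 2 mm); sloping roof from 18 to 28 mm; round neck 22 mm across from 28 to 66 mm (the top) to grip, with a 25 mm bead round its lowest 2 mm. Only hood sizes differ. Origin: centre of the hood's open lower rim; z up the neck, x and y square to the hood.
- seat_a: One of the rack's four alike places, random letters: black pad 68 x 68 x 3 mm, in its middle a steel pin 7 mm thick, standing 10 mm above the pad. Fixed. The pads form a straight row, 84 mm apart, on an 8 mm high aluminium rail; its lip on the far side, 43 mm from the row's middle, is 16 mm high. Origin: centre of the pad's underside (3 mm below its top); x across the row, y along it.
- seat_b: One of the rack's four alike places, random letters: black pad 68 x 68 x 3 mm, in its middle a steel pin 7 mm thick, standing 10 mm above the pad. Fixed. The pads form a straight row, 84 mm apart, on an 8 mm high aluminium rail; its lip on the far side, 43 mm from the row's middle, is 16 mm high. Origin: centre of the pad's underside (3 mm below its top); x across the row, y along it.
- seat_c: One of the rack's four alike places, random letters: black pad 68 x 68 x 3 mm, in its middle a steel pin 7 mm thick, standing 10 mm above the pad. Fixed. The pads form a straight row, 84 mm apart, on an 8 mm high aluminium rail; its lip on the far side, 43 mm from the row's middle, is 16 mm high. Origin: centre of the pad's underside (3 mm below its top); x across the row, y along it.
- seat_d: One of the rack's four alike places, random letters: black pad 68 x 68 x 3 mm, in its middle a steel pin 7 mm thick, standing 10 mm above the pad. Fixed. The pads form a straight row, 84 mm apart, on an 8 mm high aluminium rail; its lip on the far side, 43 mm from the row's middle, is 16 mm high. Origin: centre of the pad's underside (3 mm below its top); x across the row, y along it.
- board_holder: Circuit-board holder, fixed, 120 x 90 mm, 22 mm high: dark base, two light metal jaw bars, brass thumb screw, dark green board. It stands beyond one end of the row, left or right at random, its origin 100 to 125 mm past the end pad's centre; a fixed grey parts tray, 100 x 86 mm, 14 mm high, stands at the other end. Origin: centre of its underside.
- flux_jar: Bystander: loose squat amber jar with a black lid, 44 mm in diameter, 30 mm high, about 90 g, standing among the nozzles. Origin: centre of its underside, z up.
Things that resemble listed ones, but are neither listed nor needed, are in the scene too. Leave any blue or orange look-alike of the nozzle_48 alone.

How it is judged (in metres and radians):
At the end, for the whole second after the job is handed in: Each nozzle stands upright (within 0.1 rad) and at rest, its hood fully down on a pad and its axis within 12 mm of that pad's pin, one to a pad, with the 28, 38, 48 and 60 mm hoods in this order along the row starting from the pad nearest the circuit-board holder ((horizontal distance between nozzle_28 and seat_a below 0.012 m or horizontal distance between nozzle_28 and seat_b below 0.012 m or horizontal distance between nozzle_28 and seat_c below 0.012 m or horizontal distance between nozzle_28 and seat_d below 0.012 m) and horizontal distance between nozzle_28 and board_holder below 0.158 m and height (world z) of nozzle_28 between 0.011 and 0.018 m and angle between each of nozzle_28, nozzle_38, nozzle_48, nozzle_60's own z axis and vertical below 0.1 rad and linear speed of each of nozzle_28, nozzle_38, nozzle_48, nozzle_60 below 0.02 m/s and angular speed of each of nozzle_28, nozzle_38, nozzle_48, nozzle_60 below 0.2 rad/s and (horizontal distance between nozzle_38 and seat_a below 0.012 m or horizontal distance between nozzle_38 and seat_b below 0.012 m or horizontal distance between nozzle_38 and seat_c below 0.012 m or horizontal distance between nozzle_38 and seat_d below 0.012 m) and horizontal distance between nozzle_38 and board_holder between 0.158 and 0.241 m and height (world z) of nozzle_38 between 0.011 and 0.018 m and (horizontal distance between nozzle_48 and seat_a below 0.012 m or horizontal distance between nozzle_48 and seat_b below 0.012 m or horizontal distance between nozzle_48 and seat_c below 0.012 m or horizontal distance between nozzle_48 and seat_d below 0.012 m) and horizontal distance between nozzle_48 and board_holder between 0.241 and 0.325 m and height (world z) of nozzle_48 between 0.011 and 0.018 m and (horizontal distance between nozzle_60 and seat_a below 0.012 m or horizontal distance between nozzle_60 and seat_b below 0.012 m or horizontal distance between nozzle_60 and seat_c below 0.012 m or horizontal distance between nozzle_60 and seat_d below 0.012 m) and horizontal distance between nozzle_60 and board_holder above 0.325 m and height (world z) of nozzle_60 between 0.011 and 0.018 m); the robot touches nothing.
It fails at once if the flux jar is shifted by more than 15 mm (distance of flux_jar from where it was at the start of the episode above 0.015 m).
It also fails if it takes over 96 s, if anything falls off the work surface, if the arm or the gripper's body presses on something with over 40 N, if the wrist force passes 120 N, or if a joint passes its speed limit or range.

## Working session

There is one attempt and no reset: what is moved stays moved. The work goes in short steps, Python scripts to look and compute and a shell command to move; the robot and the scene stay as the last step left them, time stands still between calls to the robot, and variables do not carry over. Pictures are saved under pics/ and viewed, and the job is handed in when it is done.

```bash
mkdir -p pics; ls; python3 - <<'E'
from station import arm, viewer
import cv2,numpy as np
print(arm.observe(), arm.grasp_offset)
for n in ["scene","side","wrist"]:
    d=viewer.get_image(n); cv2.imwrite(f"pics/{n}0.png",d["img"]); np.savez(f"{n}0.npz",**d)
    print(n,d["K"].tolist(),d["dist_coeffs"],d["R"].tolist(),d["t"])
E
```

```text
pics
{'time_s': 0.0, 'joints': array([-1.27758938e+00,  3.13996407e-01,  4.50028972e-02,  1.30361880e+00,
        5.61305761e-06,  1.43120065e+00]), 'qd': array([ 1.10275193e-04,  3.04754510e-05, -1.12737277e-03, -5.29175449e-04,
       -9.14226975e-04, -2.00984448e-04]), 'joint_torque': array([ 1.22425336e-03, -4.80626249e+01,  2.98533350e+01,  1.92285870e-02,
        6.27233067e-05,  4.16551444e-06]), 'tcp_pos': array([ 241.01159104, -521.49337934,  230.42093651]), 'tool_rot': array([-3.06655079e+00, -6.74162184e-01,  2.09963486e-04]), 'contact_force': array([-0.36305942,  0.08087589, -0.48705961]), 'ft_torque': array([ 0.0145883 ,  0.00498074, -0.00225452]), 'grip_width': 0.999354465643043} 18.700000000000003
scene [[466.2088132914557, 0.0, 284.21879634150395], [0.0, 466.2088132914557, 201.75387780140397], [0.0, 0.0, 1.0]] [-0.06609935  0.          0.          0.          0.        ] [[-0.7602795489195202, 0.6491822676227881, -0.023181693183754806], [0.4141881380705085, 0.4569608196453332, -0.7871689752465797], [-0.5004230148348658, -0.6080700557610119, -0.6163015605289213]] [ 322
[... 169 characters left out ...]
          0.          0.          0.        ] [[-0.9685221255572779, -0.24805447851199527, 0.020829498221383264], [-0.1768784432786016, 0.6269035959404138, -0.758752856798785], [0.17515395687608956, -0.7385532188590885, -0.6510454932671973]] [ 469.76724518   80.56829933 1277.59756189]
wrist [[331.4568739136172, 0.0, 277.89931006074454], [0.0, 331.4568739136172, 214.08200724595946], [0.0, 0.0, 1.0]] [-0.0634482  0.         0.         0.         0.       ] [[0.4203325628854071, -0.9073693082860737, -0.0012144787517479798], [-0.8597768640983761, -0.3987127678244041, 0.31907972786588423], [-0.2900073801463492, -0.1330754190459533, -0.9477270980120787]] [-573.86822543  -42.35913982  379.86827022]
```

View pics/scene0.png

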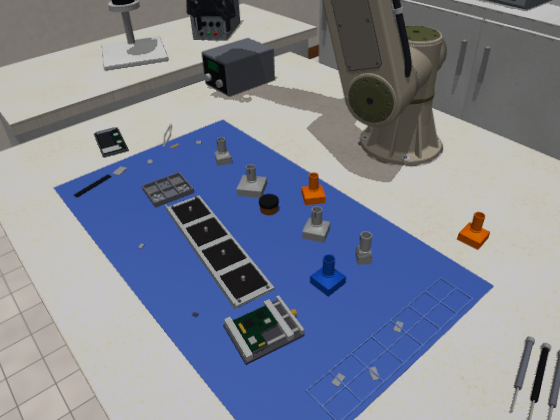

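View pics/side0.png

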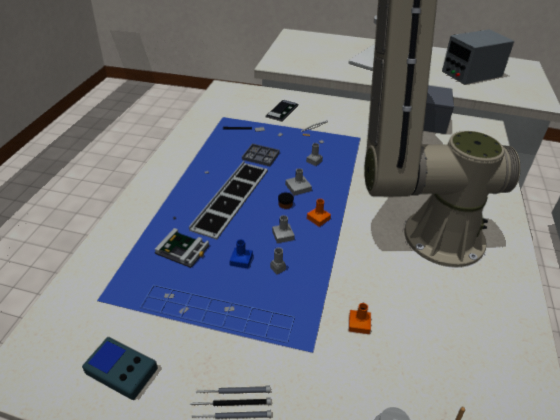

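View pics/wrist0.png

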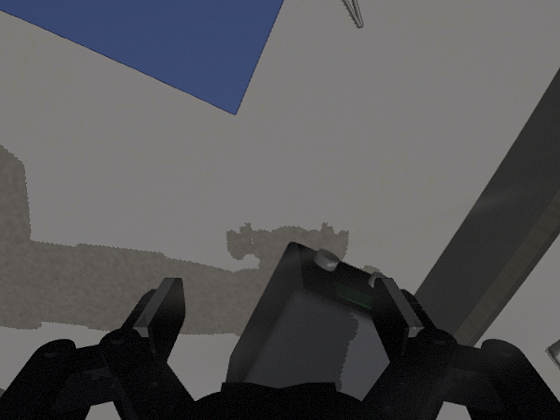

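Scene view: grey nozzles at about (222,150), (252,181), (317,223) and (365,247). Orange look-alikes are at (313,188) and (474,230), the blue one at (328,273), and the jar at (269,204). Pads run from (193,209) at the tray end to (243,279) at the board-holder end. I'll measure next.

```bash
cat > h.py <<'E'
import numpy as np,cv2
from station import arm,viewer
def grab(n):
    return viewer.get_image(n)
def ray(d,uv,z):
    uv=np.array(uv,float).reshape(-1,1,2)
    n=cv2.undistortPoints(uv,d["K"],d["dist_coeffs"]).reshape(-1,2)
    r=np.c_[n,np.ones(len(n))]@d["R"]; c=-d["R"].T@d["t"]
    s=(z-c[2])/r[:,2]; return c+r*s[:,None]
def cloud(d):
    h,w=d["depth"].shape; v,u=np.mgrid[:h,:w]
    n=cv2.undistortPoints(np.stack([u,v],-1).reshape(-1,1,2).astype(float),d["K"],d["dist_coeffs"]).reshape(-1,2)
    P=np.c_[n,np.ones(len(n))]*d["depth"].reshape(-1,1)
    P=(P-d["t"])@d["R"]; P[d["depth"].ravel()==0]=np.nan
    return P.reshape(h,w,3)
def proj(d,P):
    return cv2.projectPoints(np.array(P,float).reshape(-1,1,3),cv2.Rodrigues(d["R"])[0],d["t"],d["K"],d["dist_coeffs"])[0].reshape(-1,2)
E
python3 - <<'E'
from h import *
for n in ["scene","side"]:
    d=dict(np.load(n+"0.npz")); C=cloud(d); img=d["img"]
    b,g,r=[img[...,i].astype(int) for i in range(3)]
    z=C[...,2]
    inmat=(C[...,0]>250)&(C[...,0]<800)&(abs(C[...,1])<500)
    m=(inmat&(z>32)&(z<80)).astype(np.uint8)
    k,l,s,c=cv2.connectedComponentsWithStats(m)
    print(n)
    for i in range(1,k):
        if 15<s[i,4]<3000:
            P=C[l==i]; top=P[P[:,2]>60]
            print(s[i],np.median(P,0).round(),'col',np.median(img[l==i],0), 'top',top.mean(0).round() if len(top) else None, 'zmax',np.nanmax(P[:,2]).round(1))
    x=[190,120,200,190] if n=="scene" else [150,120,200,170]
    c=img[x[1]:x[1]+x[3],x[0]:x[0]+x[2]]
    cv2.imwrite(f"pics/{n}c.png",cv2.resize(c,None,fx=4 if n=="x" else 3.5,fy=3.5,interpolation=cv2.INTER_CUBIC)[:600,:800])
E
```

```text
scene
[217 137  10  18 142] [ 421. -249.   55.] col [78. 77. 77.] top [ 418. -255.   65.] zmax 70.5
[246 164  13  19 164] [441. -97.  56.] col [77. 76. 75.] top [ 438. -102.   66.] zmax 71.4
[308 172  11  20 180] [357.  26.  55.] col [  0.  50. 115.] top [354.  22.  65.] zmax 71.3
[259 194  20  12 143] [457. -14.  33.] col [20. 19. 17.] top None zmax 35.8
[311 206  12  21 199] [438. 120.  56.] col [78. 77. 77.] top [434. 116.  66.] zmax 71.4
[359 231  13  23 219] [424. 238.  56.] col [78. 77. 77.] top [418. 236.  66.] zmax 70.5
[322 254  15  23 258] [519. 236.  55.] col [91. 36.  7.] top [515. 234.  65.] zmax 70.5
side
[312 143   7  15  86] [ 415. -247.   54.] col [61.5 54.  53. ] top [ 417. -253.   65.] zmax 68.3
[295 169   8  14  98] [436. -93.  55.] col [59.  55.5 53. ] top [ 436. -100.   65.] zmax 71.3
[279 193  11   9  34] [458. -12.  33.] col [12.  11.5 11. ] top None zmax 35.8
[316 199   8  17 112] [351.  30.  56.] col [ 2.  34.  84.5] top [352.  24.  65.] zmax 69.1
[279 216   9  17 124] [431. 124.  54.] col [58.  55.5 54. ] top [432. 119.  65.] zmax 70.1
[235 239  12  18 149] [513. 239.  56.] col [67. 23.  6.] top [514. 233.  66.] zmax 73.5
[272 247  13  17 151] [417. 242.  57.] col [58. 55. 53.] top [417. 237.  67.] zmax 73.0
```

View pics/scenec.png

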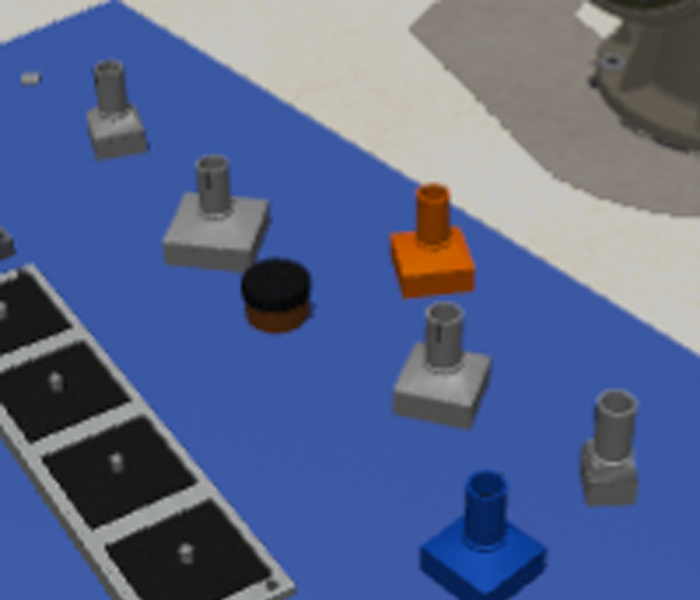

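```bash
python3 - <<'E'
from h import *
d=dict(np.load("scene0.npz")); img=d["img"]
g=img[185:350,160:320]; cv2.imwrite("pics/rack.png",cv2.resize(g,None,fx=3.6,fy=3.6,interpolation=cv2.INTER_CUBIC))
C=cloud(d)
hsv=cv2.cvtColor(img,cv2.COLOR_BGR2HSV)
m=((img.max(2)<60)).astype(np.uint8)
k,l,s,c=cv2.connectedComponentsWithStats(m)
for i in range(1,k):
    if 100<s[i,4]<3000:
        print(s[i],c[i].round(1),ray(d,c[i],11)[0].round(1),np.nanmedian(C[l==i],0).round(1))
E
```

```text
[ 187    0   53   39 1471] [214.1  15.3] [ -283.9 -1355.8    11. ] [ 219.2 -571.6  272.7]
[489   0  61   9 209] [523.4   3.2] [-1581.5  -440.3    11. ] [-844.6 -107.9  194. ]
[395  13  17  65 471] [403.9  43.4] [-622.3 -473.1   11. ] [181.6  96.8 347. ]
[ 203   50   71   46 2097] [239.8  72.2] [  46.2 -689.8   11. ] [ 129.9 -568.    64.2]
[ 349   77   45   46 1589] [370.5  99.7] [-125.9 -220.6   11. ] [240.8  73.5 234.6]
[405  95  29  12 117] [419.2 100.4] [-235.7 -113.1   11. ] [ 32.   60.9 158.5]
[ 95 128  33  29 446] [110.6 141.3] [ 604.9 -547.1   11. ] [ 603.7 -555.1    9. ]
[ 74 175  37  22 138] [ 91.8 185.7] [ 731.7 -373.2   11. ] [ 731.  -381.1    5. ]
[153 190  41  17 136] [173.3 197.9] [ 604.3 -190.8   11. ] [ 603.  -193.7    8.7]
[259 194  19  20 284] [268.5 202.6] [449.3 -25.9  11. ] [462.2  -7.5  31.7]
[172 198  38  26 535] [190.4 210.7] [ 599.4 -122.2   11. ] [ 601.6 -117.9   13.9]
[186 218  41  28 634] [205.8 231.4] [611.8 -38.8  11. ] [614.  -35.5  13.6]
[202 239  44  32 761] [223.4 254.5] [623.7  44.5  11. ] [625.6  47.8  13.7]
[220 263  47  36 921] [243.1 280.4] [635.8 127.7  11. ] [637.5 130.1  13.5]
[ 233  306   45   48 1002] [256.1 326.9] [683.1 229.   11. ] [689.1 234.3  21.5]
[245 334  59  30 103] [276.2 348.2] [684.5 284.8  11. ] [681.4 282.8   6.6]
[531 347  18  56 385] [539.3 374.5] [409.1 599.8  11. ] [408.3 600.    9.5]
```

View pics/rack.png

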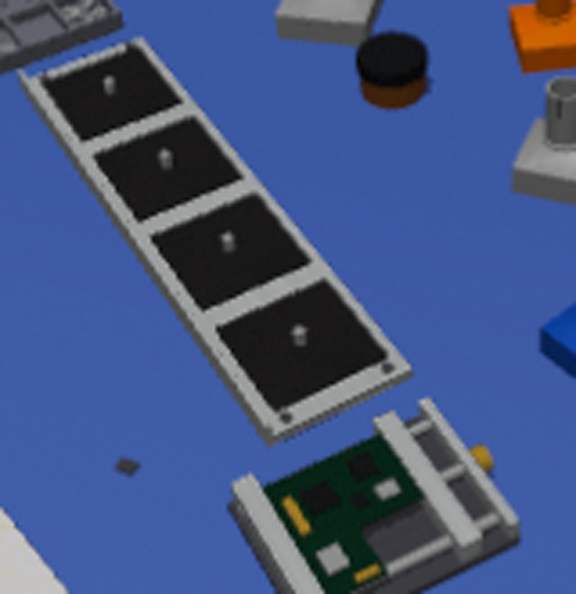

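Pads come out 84.1 mm apart in a straight row. In the crop the nozzles by eye are, from left: 38?, 60, 48, 28, so I need hood sizes and yaws.

```bash
python3 - <<'E'
from h import *
cen={'A':(421,-252),'B':(438,-101),'C':(434,118),'D':(418,236.5),'blue':(515,234)}
D={n:dict(np.load(n+"0.npz")) for n in ["scene","side"]}
for k,c in cen.items():
    Q=[]
    for n,d in D.items():
        C=cloud(d); 
        sel=(np.hypot(C[...,0]-c[0],C[...,1]-c[1])<50)&(C[...,2]>5)&(C[...,2]<26)
        b=d["img"].astype(int); 
        P=C[sel]; Q.append(P)
        r=cv2.minAreaRect(P[:,:2].astype(np.float32)); print(k,n,len(P),np.round(r[0],1),np.round(r[1],1),round(r[2],1))
    P=np.vstack(Q); r=cv2.minAreaRect(P[:,:2].astype(np.float32)); print(k,'both',np.round(r[0],1),np.round(r[1],1),round(r[2],1))
# pins and pad corners
d=D["scene"]; g=cv2.cvtColor(d["img"],cv2.COLOR_BGR2GRAY)
m=(g<60).astype(np.uint8)
for (u,v) in [(190,210),(205,231),(223,254),(243,280)]:
    w=g[v-14:v+10,u-12:u+13].astype(float); 
    k,l,s,c=cv2.connectedComponentsWithStats((w>60).astype(np.uint8),connectivity=8)
    for i in range(1,k):
        if s[i,4]<40: print((u,v),c[i]+[u-12,v-14],s[i], 'mid z17:',ray(d,c[i]+[u-12,v-14],16)[0].round(1))
E
```

```text
A scene 150 [ 421.5 -243.1] [74.6 83.3] 87.6
A side 112 [ 420.2 -255.1] [83.  70.9] 46.1
A both [ 424.6 -242.5] [90.7 76.3] 0.6
B scene 352 [439.4 -93.8] [72.  91.3] 48.5
B side 257 [436.4 -92.2] [86.4 77.8] 31.7
B both [439.  -96.1] [86.1 91.8] 32.4
C scene 315 [430.3 115.9] [92.2 71.7] 81.3
C side 215 [430.3 125.8] [82.6 72.5] 11.3
C both [430.4 115.4] [80.3 95.1] 5.3
D scene 166 [419.1 230. ] [88.3 65.3] 49.2
D side 250 [418.7 236.6] [93.9 97.6] 48.9
D both [419.3 236.1] [95.4 97. ] 42.2
blue scene 418 [513.3 236.5] [96.  81.2] 20.9
blue side 304 [512.2 237.3] [98.9 90.5] 35.4
blue both [513.4 234.7] [96.4 93.9] 47.9
(190, 210) [189.91666667 207.83333333] [11 10  3  5 12] mid z17: [ 597.5 -125.9   16. ]
(190, 210) [199.4 218.4] [17 21  8  3 15] mid z17: [601.5 -79.5  16. ]
(190, 210) [178.33333333 218.66666667] [ 0 22  2  2  3] mid z17: [ 636.9 -110.2   16. ]
(205, 231) [205.46153846 228.23076923] [11  9  4  5 13] mid z17: [609.4 -42.7  16. ]
(205, 231) [193.  239.5] [ 0 22  1  2  2] mid z17: [648.6 -30.   16. ]
(205, 231) [215.375 239.625] [20 22  5  2  8] mid z17: [613.7   1.7  16. ]
(223, 254) [234.22222222 241.11111111] [22  0  3  4  9] mid z17: [586.9  31.7  16. ]
(223, 254) [222.86666667 251.4       ] [10  9  4  6 15] mid z17: [622.   41.2  16. ]
(223, 254) [234.5 263. ] [23 23  2  1  2] mid z17: [623.5  83.5  16. ]
(243, 280) [234.60606061 267.3030303 ] [ 0  0 11  5 33] mid z17: [630.2  93.1  16. ]
(243, 280) [254.6 266.8] [23  0  2  3  5] mid z17: [600.2 117.9  16. ]
(243, 280) [242.73684211 277.52631579] [10  9  4  6 19] mid z17: [634.3 125.2  16. ]
```

```bash
python3 - <<'E'
from h import *
from scipy.spatial.transform import Rotation as R
print(R.from_rotvec(arm.observe()["tool_rot"]).as_matrix().round(3))
E
```

```text
[[ 0.908  0.419 -0.   ]
 [ 0.419 -0.908  0.001]
 [ 0.    -0.001 -1.   ]]
```

Next: move the wrist camera over the middle of the mat for a good top view. Yaw turns so the tool x axis lies along the row (keeps joint 6 mid-range).

```bash
python3 -m creep '[-1,45.8,-35.1,-7,0,0,-0.995,-1,45.8,-35.1,-7,0,0,-0.995,-1,45.8,-35.1,-7,0,0,-0.995,-1,45.8,-35.1,-7,0,0,-0.995,-1,45.8,-35.1,-7,0,0,-0.995,-1,45.8,-35.1,-7,0,0,-0.995,-1,45.8,-35.1,-7,0,0,-0.995,-1,45.8,-35.1,-7,0,0,-0.995,-1,45.8,-35.1,-7,0,0,-0.995,-1,45.8,-35.1,-7,0,0,-0.995,-1,45.8,-35.1,-7,0,0,-0.995,-1,45.8,-35.1,-7,0,0,-0.995]'
cat >> h.py <<'E'
from scipy.spatial.transform import Rotation as Rot
def plan(target,yaw=None):
    o=arm.observe(); M=Rot.from_rotvec(o["tool_rot"]).as_matrix()
    d=M.T@(np.array(target,float)-o["tcp_pos"])/10
    y0=np.arctan2(M[1,0],M[0,0]); rz=0 if yaw is None else -((yaw-y0+np.pi)%(2*np.pi)-np.pi)
    if yaw is not None:
        c,s=np.cos(yaw),np.sin(yaw); T=np.array([[c,s,0],[s,-c,0],[0,0,-1.]]); rv=Rot.from_matrix(M.T@T).as_rotvec().round(3)
    else: rv=0
    print("t",round(o["time_s"],2),"tcp",o["tcp_pos"].round(1),"yaw",y0.round(3),"tilt",M[:,2].round(3),"F",o["contact_force"].round(1),"w",round(o["grip_width"],3),"j6",o["joints"][5].round(2))
    print("-> cm",d.round(2),"dist",(np.linalg.norm(d)*10).round(),"rot",rv)
E
python3 - <<'E'
from h import *
plan((510,-10,300),1.427)
E
```

```text
time_s: 1.15
tcp_pos: [472.4, -80.5, 291.6]
tool_rot: [-2.374, -2.056, -0.001]
contact_force: [0.3, -1.7, -0.5]
grip_width: 0.998
t 1.15 tcp [472.4 -80.5 291.6] yaw 1.428 tilt [-0.     0.001 -1.   ] F [ 0.3 -1.7 -0.5] w 0.998 j6 1.38
-> cm [ 7.52  2.72 -0.83] dist 80.0 rot [-0.001 -0.001  0.001]
```

```bash
python3 -m creep '[-1,7.5,2.7,-0.8,0,0,0,-1,7.5,2.7,-0.8,0,0,0,-1,7.5,2.7,-0.8,0,0,0,-1,7.5,2.7,-0.8,0,0,0]' | tail -4
python3 - <<'E'
from h import *
d=grab("wrist"); np.savez("wrist1.npz",**d); cv2.imwrite("pics/wrist1.png",d["img"])
plan((510,-10,300),1.427)
E
```

```text
tcp_pos: [510.3, -8.0, 299.4]
tool_rot: [-2.369, -2.062, -0.0]
contact_force: [0.2, -0.4, -0.2]
grip_width: 1.004
t 1.53 tcp [509.7  -9.3 299.2] yaw 1.43 tilt [-0.001  0.001 -1.   ] F [-0.2 -0.7  0.1] w 1.0 j6 1.54
-> cm [-0.06  0.04 -0.08] dist 1.0 rot [-0.002 -0.001  0.003]
```

View pics/wrist1.png

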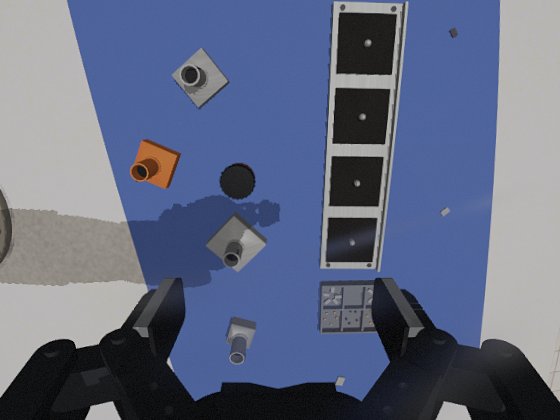

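The wrist view shows grey nozzles C (198,76), B (237,243) and A (239,340), the jar (237,180) and orange (155,163). The pads are at (367,43), (361,116), (357,182) and (352,240). Nozzle D is out of frame at the top.

```bash
python3 - <<'E'
from h import *
d=dict(np.load("wrist1.npz")); img=d["img"]; hsv=cv2.cvtColor(img,cv2.COLOR_BGR2HSV); g=cv2.cvtColor(img,cv2.COLOR_BGR2GRAY)
print("pads")
for p,q in [((367,43),(367,43)),((361,116),0),((357,182),0),((352,240),0)]:
    m=np.zeros(g.shape,np.uint8); u,v=p
    m[max(v-36,8):v+36,u-36:u+36]=(g[max(v-36,8):v+36,u-36:u+36]<50)
    k,l,s,c=cv2.connectedComponentsWithStats(m); i=1+np.argmax(s[1:,4])
    cn,_=cv2.findContours((l==i).astype(np.uint8),cv2.RETR_EXTERNAL,cv2.CHAIN_APPROX_NONE)
    P=ray(d,cn[0].reshape(-1,2),11)[:,:2]; r=cv2.minAreaRect(P.astype(np.float32))
    w=g[v-6:v+7,u-6:u+7]; ys,xs=np.nonzero(w>90); pc=(u-6+xs.mean(),v-6+ys.mean())
    print(np.round(r[0],1),np.round(r[1],1),round(r[2],1),"pin",np.round(pc,1),ray(d,pc,18)[0].round(1))
print("hoods")
sat=hsv[...,1]
for n,(u,v) in dict(C=(200,78),B=(237,243),A=(240,340)).items():
    m=np.zeros(g.shape,np.uint8); y0,y1,x0,x1=v-34,v+34,u-34,u+34
    m[y0:y1,x0:x1]=(sat[y0:y1,x0:x1]<70)
    m=cv2.morphologyEx(m,cv2.MORPH_OPEN,np.ones((3,3)))
    k,l,s,c=cv2.connectedComponentsWithStats(m); i=1+np.argmax(s[1:,4])
    print(n,s[i])
    cn,_=cv2.findContours((l==i).astype(np.uint8),cv2.RETR_EXTERNAL,cv2.CHAIN_APPROX_NONE)
    P=ray(d,cn[0].reshape(-1,2),14)[:,:2]; r=cv2.minAreaRect(P.astype(np.float32)); print(np.round(r[0],1),np.round(r[1],1),round(r[2],1))
c=img[20:380,120:320]; cv2.imwrite("pics/w1c.png",np.hstack([cv2.resize(img[30:130,150:260],(396,360),interpolation=cv2.INTER_CUBIC),cv2.resize(img[200:300,185:295],(396,360),interpolation=cv2.INTER_CUBIC)]))
cv2.imwrite("pics/w1d.png",cv2.resize(img[300:380,190:290],(500,400),interpolation=cv2.INTER_CUBIC))
E
```

```text
pads
[633.7 127.8] [66.8 67.4] 81.7 pin [367.7  42.4] [634.3 128.2  18. ]
[621.6  44.3] [66.9 67.6] 81.5 pin [362.4 116.3] [622.3  44.7  18. ]
[609.5 -38.6] [65.6 66.8] 82.2 pin [357. 183.] [609.9 -39.1  18. ]
[ 598.9 -110.4] [42.1 66.4] 82.1 pin [352.  242.3] [ 597.7 -122.8   18. ]
hoods
C [ 172   49   56   58 1817]
[431.2 116.2] [50.1 51.2] 30.4
B [ 206  213   60   58 1978]
[ 435.7 -104.3] [70.9 63.6] 38.1
A [226 317  29  47 905]
[ 409.2 -271.3] [88.8 38.9] 65.5
```

View pics/w1c.png

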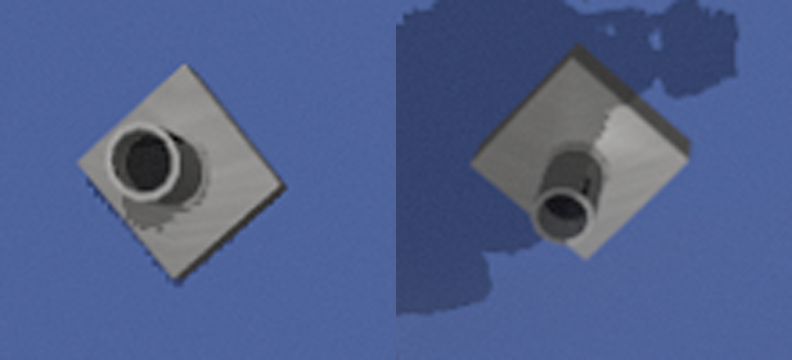

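View pics/w1d.png

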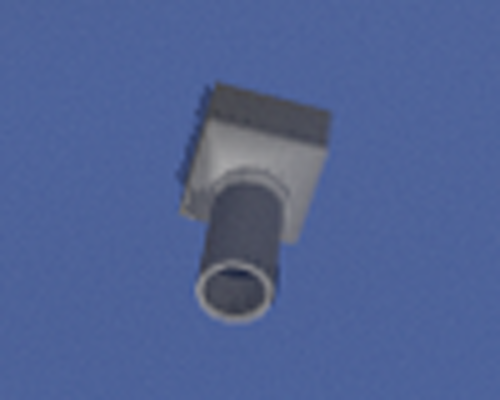

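```bash
python3 - <<'E'
from h import *
d=dict(np.load("wrist1.npz"))
def q(name,pts,s,o,z=18):
    p=np.array(pts,float)/s+o; P=ray(d,p-0.4,z)[:,:2]
    e=np.diff(np.vstack([P,P[:1]]),axis=0); print(name,"c",P.mean(0).round(1),"L",np.hypot(*e.T).round(1),"ang",(np.degrees(np.arctan2(e[:,1],e[:,0]))%90).round(1))
q("C",[(186,65),(78,160),(176,280),(284,186)],3.6,(150,30))
q("B",[(575-396,57),(472-396,163),(585-396,260),(688-396,157)],3.6,(185,200))
q("A",[(210,118),(328,150),(295,241),(182,216)],5,(190,300))
def neck(n,c,rad,s,o):
    print(n,ray(d,np.array(c)/s+o-0.4,66).round(1))
neck("C",(144,162),0,3.6,(150,30));neck("B",(565-396,214),0,3.6,(185,200));neck("A",(236,291),0,5,(190,300))
E
```

```text
C c [431.9 116.2] L [47.7 49.5 48.6 48.7] ang [29.3 30.1 30.3 31.1]
B c [ 436.8 -103.5] L [60.4 59.7 61.2 58.5] ang [38.2 37.2 39.2 38. ]
A c [ 415.9 -257.9] L [37.7 36.8 36.5 38.8] ang [64.1 64.3 67.1 66.1]
C [[431.8 116.2  66. ]]
B [[ 437.6 -102.7   66. ]]
A [[ 416.  -257.2   66. ]]
```

Hood edges measure 48 mm (C), 60 mm (B) and 37–38 mm (A), so D is the 28; the axis found from the neck tops agrees with the hood centres. The targets are the four steel ones. The blue one at scene (328,273) and the oranges at (313,188) and (474,230) are decoys, ruled out by colour. First pick is C (48).

```bash
python3 - <<'E'
from h import *
plan((432,116.3,100),2.098)
E
```

```text
t 1.53 tcp [509.7  -9.3 299.2] yaw 1.43 tilt [-0.001  0.001 -1.   ] F [-0.2 -0.7  0.1] w 1.0 j6 1.54
-> cm [11.33 -9.42 19.95] dist 248.0 rot [-0.001 -0.001 -0.668]
```

```bash
python3 -m creep '[-0.2,11.3,-9.4,20,0,0,-0.67,-0.2,11.3,-9.4,20,0,0,-0.67,-0.2,11.3,-9.4,20,0,0,-0.67,-0.2,11.3,-9.4,20,0,0,-0.67,-0.2,11.3,-9.4,20,0,0,-0.67,-0.2,11.3,-9.4,20,0,0,-0.67,-0.2,11.3,-9.4,20,0,0,-0.67,-0.2,11.3,-9.4,20,0,0,-0.67,-0.2,11.3,-9.4,20,0,0,-0.67]' 60 | tail -4
python3 - <<'E'
from h import *
plan((432,116.3,34),2.098)
d=grab("wrist"); cv2.imwrite("pics/w2.png",d["img"])
E
```

```text
tcp_pos: [432.8, 114.8, 100.0]
tool_rot: [-1.566, -2.723, -0.001]
contact_force: [0.0, -0.3, 0.1]
grip_width: 0.6
t 2.28 tcp [432.8 114.8 100. ] yaw 2.098 tilt [-0.     0.001 -1.   ] F [ 0.  -0.3  0.1] w 0.6 j6 1.12
-> cm [0.16 0.   6.6 ] dist 66.0 rot [-0.    -0.001 -0.   ]
```

View pics/w2.png

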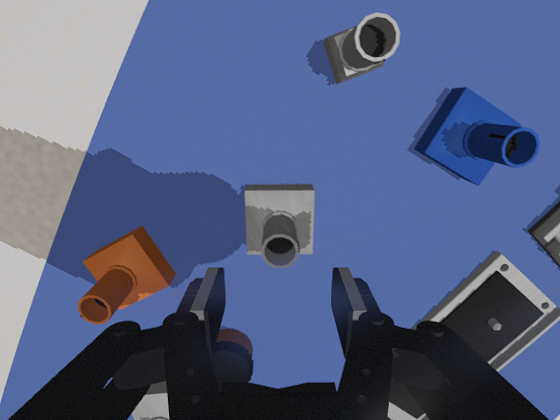

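The steel nozzle is centred between the jaws at column 280 with its hood square to them. D (355,45), the 28, is in view too, so I'll measure it from here.

```bash
python3 - <<'E'
from h import *
d=grab("wrist"); np.savez("w2.npz",**d)
cv2.imwrite("pics/w2d.png",cv2.resize(d["img"][0:100,300:420],None,fx=6,fy=6,interpolation=cv2.INTER_CUBIC))
E
python3 -m creep '[-0.2,0.1,0,3,0,0,0,-0.2,0.1,0,6.6,0,0,0,-0.2,0.1,0,6.6,0,0,0,-0.2,0.1,0,6.6,0,0,0,1,0.1,0,6.6,0,0,0,1,0.1,0,6.6,0,0,0,1,0.1,0,6.6,0,0,0,1,0.1,0,6.6,0,0,0,1,0.1,0,6.6,0,0,0,1,0.1,0,6.6,0,0,0]' 60 | tail -4
python3 -c "
from h import *
plan((432,116.3,34),2.098)"
```

```text
tcp_pos: [436.0, 115.7, 37.3]
tool_rot: [1.564, 2.719, 0.006]
contact_force: [0.8, -0.6, 5.1]
grip_width: 0.239
t 3.22 tcp [436.  115.7  37.3] yaw 2.098 tilt [ 0.006  0.001 -1.   ] F [ 0.8 -0.6  5.1] w 0.239 j6 1.13
-> cm [ 0.25 -0.32  0.33] dist 5.0 rot [ 0.006  0.003 -0.   ]
```

View pics/w2d.png

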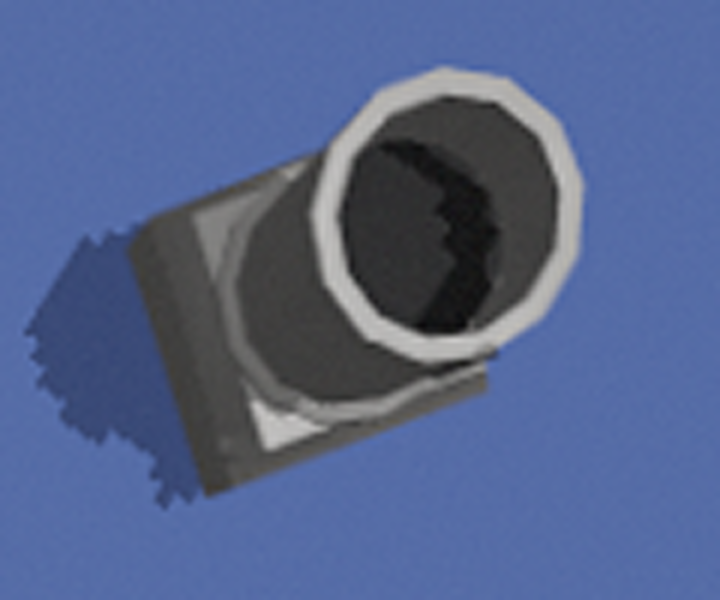

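```bash
python3 - <<'E'
from h import *
d=dict(np.load("w2.npz"))
p=np.array([(132,250),(207,495),(488,388)],float)/6+(300,0)-0.4
P=ray(d,p,0)[:,:2]; e=np.diff(P,axis=0); print(P.round(1),np.hypot(*e.T),np.degrees(np.arctan2(e[:,1],e[:,0]))%90,"c",(P[0]+P[2])/2)
print(ray(d,np.array((447,213))/6+(300,0)-.4,66))
E
python3 -m creep '[1,0,0,-2,0,0,0,1,0,0,-5,0,0,0,1,0,0,-9,0,0,0,1,0,0,-9,0,0,0,1,0,0,-9,0,0,0]' | tail -4
python3 - <<'E'
from h import *
plan((609.8,-39,130),1.427)
d=grab("wrist"); cv2.imwrite("pics/w3.png",d["img"])
E
```

```text
[[397.1 235.5]
 [418.4 217.9]
 [439.7 244.2]] [27.65023073 33.86019209] [50.405024   50.97132765] c [418.41734592 239.83418286]
[[416.1351956  237.67405702  66.        ]]
tcp_pos: [438.2, 116.0, 130.9]
tool_rot: [1.56, 2.713, 0.013]
contact_force: [0.6, 0.4, -1.0]
grip_width: 0.236
t 3.63 tcp [438.2 116.  130.9] yaw 2.098 tilt [ 0.014  0.001 -1.   ] F [ 0.6  0.4 -1. ] w 0.236 j6 1.13
-> cm [-22.03   7.03   0.32] dist 231.0 rot [0.015 0.001 0.671]
```

View pics/w3.png

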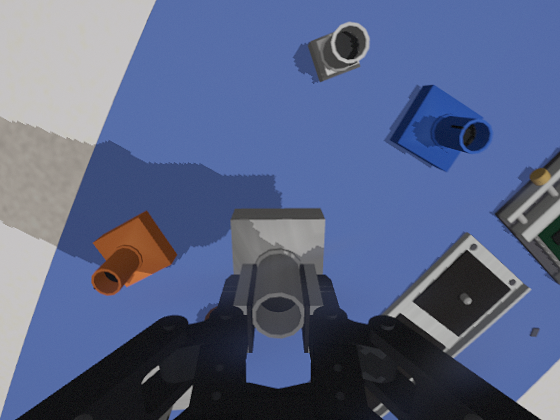

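Lifted C is in the jaws at (277,314), hood square. I'll check its offset in hand.

```bash
cat >> h.py <<'E'
def inhand(pt_neck,zrel,fn="wrist"):
    d=grab("wrist"); o=arm.observe(); M=Rot.from_rotvec(o["tool_rot"]).as_matrix()
    P=ray(d,[pt_neck],o["tcp_pos"][2]+zrel)[0]; print("neck world",P.round(1),"rel tool",(M.T@(P-o["tcp_pos"])).round(1)); return d,o
E
python3 - <<'E'
from h import *
d,o=inhand((277,314),28.7)
print(ray(d,[(232,221),(324,219)],o["tcp_pos"][2]-19.3).round(1))
cv2.imwrite("pics/w3c.png",cv2.resize(d["img"][190:350,200:360],None,fx=3.5,fy=3.5))
E
```

```text
neck world [435.3 116.1 156.4] rel tool [  0.3   0.2 -28.7]
[[403.7 124.4 108.4]
 [444.7 149.4 108.4]]
```

View pics/w3c.png

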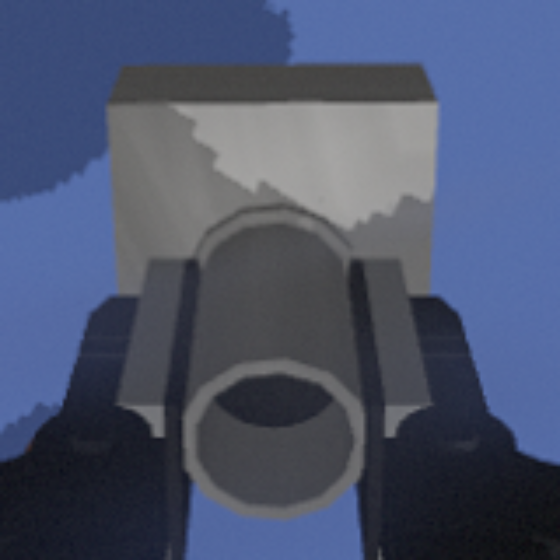

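In-hand offset is under 1 mm, and the hood edge is 48 mm long and 24 mm ahead, as it should be. On to seat 3.

```bash
python3 - <<'E'
from h import *
plan((609.8,-39,130),1.427)
E
```

```text
t 3.73 tcp [435.5 115.7 127.7] yaw 2.098 tilt [ 0.008  0.001 -1.   ] F [-0.5  0.1 -1.3] w 0.243 j6 1.13
-> cm [-22.14   7.29  -0.1 ] dist 233.0 rot [0.008 0.001 0.671]
```

```bash
python3 -m creep '[1,-22.1,7.3,-0.2,0.008,0,0.67,1,-22.1,7.3,-0.2,0.008,0,0.67,1,-22.1,7.3,-0.2,0.008,0,0.67,1,-22.1,7.3,-0.2,0.008,0,0.67,1,-22.1,7.3,-0.2,0.008,0,0.67,1,-22.1,7.3,-0.2,0.008,0,0.67,1,-22.1,7.3,-0.2,0.008,0,0.67,1,-22.1,7.3,-0.2,0.008,0,0.67,1,-22.1,7.3,-0.2,0.008,0,0.67,1,-22.1,7.3,-0.2,0.008,0,0.67]' | tail -4
python3 - <<'E'
from h import *
plan((609.8,-39,49),1.427)
E
```

```text
tcp_pos: [608.1, -37.5, 130.1]
tool_rot: [-2.372, -2.057, 0.003]
contact_force: [0.7, -0.1, -1.1]
grip_width: 0.238
t 4.57 tcp [608.1 -37.5 130.1] yaw 1.429 tilt [-0.003  0.    -1.   ] F [ 0.7 -0.1 -1.1] w 0.238 j6 1.52
-> cm [-0.12  0.21  8.11] dist 81.0 rot [-0.003  0.     0.002]
```

```bash
python3 -m creep '[1,-0.1,0.2,3,0,0,0,1,-0.1,0.2,6,0,0,0,1,-0.1,0.2,7,0,0,0,1,-0.1,0.2,7.5,0,0,0,1,-0.1,0.2,7.9,0,0,0,1,-0.1,0.2,8.1,0,0,0,1,-0.1,0.2,8.1,0,0,0,1,-0.1,0.2,8.1,0,0,0]' | tail -4
python3 - <<'E'
from h import *
plan((609.8,-39,49),1.427)
d,o=inhand((277,314),28.7); cv2.imwrite("pics/w4.png",d["img"])
E
```

```text
tcp_pos: [610.6, -38.9, 50.3]
tool_rot: [-2.373, -2.059, 0.001]
contact_force: [0.6, -0.1, -0.5]
grip_width: 0.239
t 5.23 tcp [610.6 -38.9  50.3] yaw 1.429 tilt [-0.001 -0.    -1.   ] F [ 0.6 -0.1 -0.5] w 0.239 j6 1.52
-> cm [-0.02 -0.08  0.13] dist 2.0 rot [-0.     0.     0.002]
neck world [609.8 -37.5  79. ] rel tool [  1.3  -1.  -28.7]
```

View pics/w4.png

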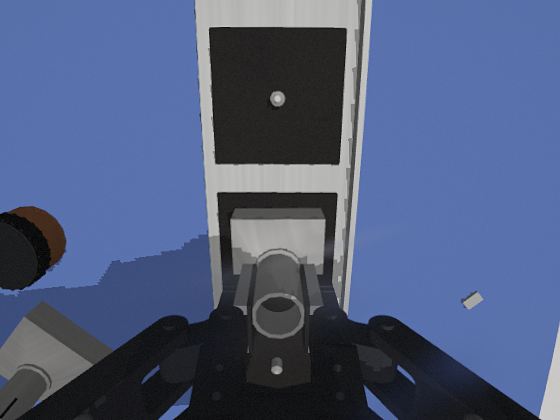

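The hood sits centred on pad 3 in view. Wrist force shows no contact yet, so I lower a bit more and open slightly.

```bash
python3 -m creep '[1,0,0,0.2,0,0,0,1,0,0,0.3,0,0,0,1,0,0,0.4,0,0,0,1,0,0,0.4,0,0,0]' | tail -4
```

```text
tcp_pos: [611.4, -39.1, 48.3]
tool_rot: [2.372, 2.057, 0.001]
contact_force: [-2.1, 0.8, 8.1]
grip_width: 0.241
```

```bash
python3 -m creep '[0.1,0,0,0,0,0,0,0.1,0,0,0,0,0,0,0,0,0,0,0,0,0,0,0,0,-3,0,0,0,0,0,0,-6,0,0,0,-0.2,0,0,-9,0,0,0,-0.2,0,0,-11,0,0,0,-0.2,0,0,-11,0,0,0]' | tail -4
python3 - <<'E'
from h import *
plan((437.3,-103,105),2.237)
d=grab("wrist"); np.savez("w5.npz",**d); cv2.imwrite("pics/w5.png",d["img"])
E
```

```text
tcp_pos: [614.0, -39.5, 163.5]
tool_rot: [2.367, 2.053, 0.009]
contact_force: [0.5, 0.6, 1.1]
grip_width: 0.604
t 6.28 tcp [614.  -39.5 163.5] yaw 1.429 tilt [ 0.01  -0.002 -1.   ] F [0.5 0.6 1.1] w 0.604 j6 1.52
-> cm [ -8.77 -16.66   5.69] dist 197.0 rot [ 0.009  0.005 -0.808]
```

View pics/w5.png

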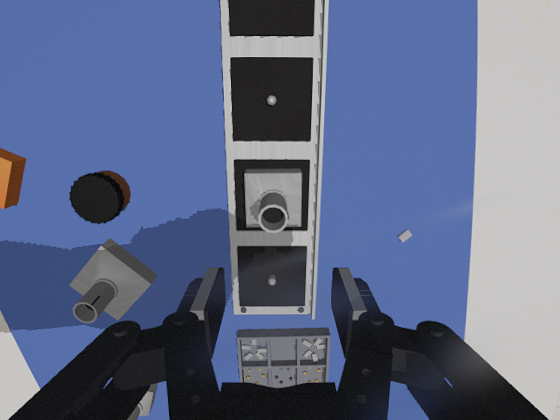

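The 48 stands centred on pad 3 at (272,195). Next: B (60).

```bash
python3 -m creep '[-0.2,-8.8,-16.7,5.7,0.009,0.005,-0.81,-0.2,-8.8,-16.7,5.7,0.009,0.005,-0.81,-0.2,-8.8,-16.7,5.7,0.009,0.005,-0.81,-0.2,-8.8,-16.7,5.7,0.009,0.005,-0.81,-0.2,-8.8,-16.7,5.7,0.009,0.005,-0.81,-0.2,-8.8,-16.7,5.7,0.009,0.005,-0.81,-0.2,-8.8,-16.7,5.7,0.009,0.005,-0.81,-0.2,-8.8,-16.7,5.7,0.009,0.005,-0.81,-0.2,-8.8,-16.7,5.7,0.009,0.005,-0.81,-0.2,-8.8,-16.7,5.7,0.009,0.005,-0.81]' | tail -4
python3 - <<'E'
from h import *
plan((437.3,-103,38),2.237)
d=grab("wrist"); np.savez("w6.npz",**d); cv2.imwrite("pics/w6.png",d["img"])
E
```

```text
tcp_pos: [435.5, -102.8, 102.3]
tool_rot: [-1.371, -2.823, 0.001]
contact_force: [0.3, -0.0, -0.1]
grip_width: 0.604
t 7.17 tcp [ 435.5 -102.8  102.3] yaw 2.238 tilt [-0.003  0.001 -1.   ] F [ 0.3 -0.  -0.1] w 0.604 j6 0.49
-> cm [-0.14  0.14  6.43] dist 64.0 rot [-0.002 -0.003  0.001]
```

View pics/w6.png

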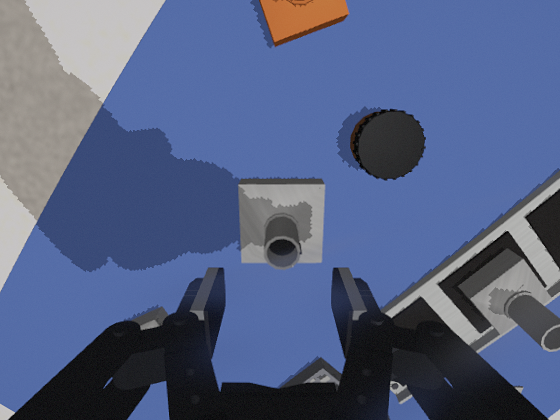

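Grey 60 hood is square to the jaws at (282,240), with the jar clear at (390,145). Descend and grip.

```bash
python3 -m creep '[-0.2,-0.1,0.1,3,0,0,0,-0.2,-0.1,0.1,6.2,0,0,0,-0.2,-0.1,0.1,6.4,0,0,0,-0.2,-0.1,0.1,6.4,0,0,0,1,-0.1,0.1,6.4,0,0,0,1,-0.1,0.1,6.4,0,0,0,1,-0.1,0.1,6.4,0,0,0,1,-0.1,0.1,6.4,0,0,0,1,-0.1,0.1,6.4,0,0,0,1,-0.1,0.1,6.4,0,0,0]' 60 | tail -4
python3 -m creep '[1,0,0,-2,0,0,0,1,0,0,-5,0,0,0,1,0,0,-9,0,0,0,1,0,0,-9,0,0,0,1,0,0,-9,0,0,0]' | tail -4
python3 - <<'E'
from h import *
plan((597.5,-122.3,130),1.427)
d=grab("wrist"); cv2.imwrite("pics/w7.png",d["img"])
E
```

```text
tcp_pos: [438.3, -103.5, 40.1]
tool_rot: [1.372, 2.826, -0.001]
contact_force: [-0.2, -0.1, 6.5]
grip_width: 0.237
tcp_pos: [440.6, -104.4, 133.0]
tool_rot: [1.369, 2.82, -0.0]
contact_force: [0.5, 0.8, -0.9]
grip_width: 0.241
t 8.47 tcp [ 440.6 -104.4  133. ] yaw 2.238 tilt [ 0.006 -0.003 -1.   ] F [ 0.5  0.8 -0.9] w 0.241 j6 0.49
-> cm [-11.12  11.22   0.4 ] dist 158.0 rot [0.005 0.005 0.811]
```

View pics/w7.png

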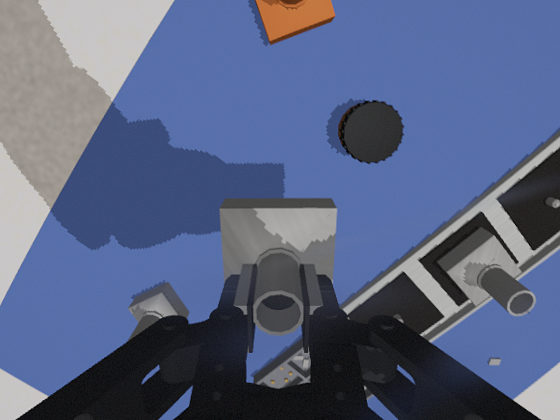

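The 60 is lifted and square in the jaws. Carry it to seat 4.

```bash
python3 -m creep '[1,-11.1,11.2,0,0.005,0.005,0.81,1,-11.1,11.2,0,0.005,0.005,0.81,1,-11.1,11.2,0,0.005,0.005,0.81,1,-11.1,11.2,0,0.005,0.005,0.81,1,-11.1,11.2,0,0.005,0.005,0.81,1,-11.1,11.2,0,0.005,0.005,0.81,1,-11.1,11.2,0,0.005,0.005,0.81,1,-11.1,11.2,0,0.005,0.005,0.81,1,-11.1,11.2,0,0.005,0.005,0.81,1,-11.1,11.2,0,0.005,0.005,0.81]' | tail -4
python3 - <<'E'
from h import *
plan((597.5,-122.3,54),1.427)
E
```

```text
tcp_pos: [595.1, -121.5, 130.7]
tool_rot: [-2.369, -2.056, 0.003]
contact_force: [-0.2, -0.2, -0.1]
grip_width: 0.239
t 9.35 tcp [ 595.1 -121.5  130.7] yaw 1.43 tilt [-0.005  0.002 -1.   ] F [-0.2 -0.2 -0.1] w 0.239 j6 1.38
-> cm [-0.06  0.28  7.67] dist 77.0 rot [-0.005 -0.002  0.003]
```

```bash
python3 -m creep '[1,0,0.3,3,0,0,0,1,0,0.3,6,0,0,0,1,0,0.3,7,0,0,0,1,0,0.3,7.5,0,0,0,1,0,0.3,7.7,0,0,0,1,0,0.3,7.8,0,0,0,1,0,0.3,7.8,0,0,0]' | tail -4
python3 - <<'E'
from h import *
plan((597.5,-122.3,51),1.427)
d,o=inhand((277,314),28.7); cv2.imwrite("pics/w8.png",d["img"])
E
```

```text
tcp_pos: [598.7, -122.1, 54.1]
tool_rot: [-2.37, -2.058, 0.002]
contact_force: [-0.1, 0.0, -1.2]
grip_width: 0.237
t 9.93 tcp [ 598.7 -122.1   54.1] yaw 1.43 tilt [-0.003  0.002 -1.   ] F [-0.1  0.  -1.2] w 0.237 j6 1.38
-> cm [-0.04 -0.11  0.31] dist 3.0 rot [-0.003 -0.001  0.003]
neck world [ 598.  -120.6   83. ] rel tool [  1.4  -1.1 -28.7]
```

View pics/w8.png

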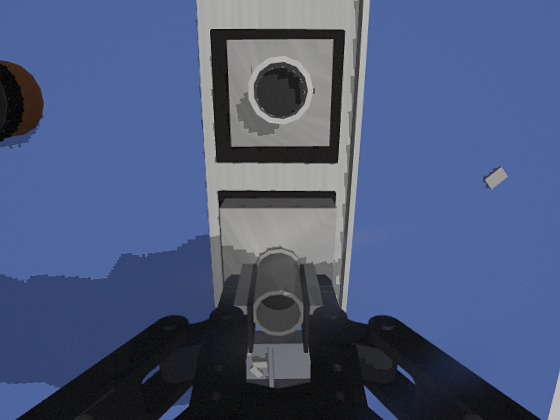

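```bash
python3 -m creep '[1,0,0,0.2,0,0,0,1,0,0,0.4,0,0,0,1,0,0,0.5,0,0,0,1,0,0,0.5,0,0,0]' | tail -4
```

```text
tcp_pos: [599.9, -122.5, 51.1]
tool_rot: [2.372, 2.059, 0.001]
contact_force: [-1.2, 0.3, 6.8]
grip_width: 0.234
```

Contact at the expected height (40 + 11 mm). Release and rise.

```bash
python3 -m creep '[0.1,0,0,0,0,0,0,0.1,0,0,0,0,0,0,0,0,0,0,0,0,0,0,0,0,-3,0,0,0,0,0,0,-6,0,0,0,-0.2,0,0,-9,0,0,0,-0.2,0,0,-11,0,0,0,-0.2,0,0,-11,0,0,0]' | tail -4
python3 - <<'E'
from h import *
plan((416.5,-256,105),1.141)
d=grab("wrist"); np.savez("w9.npz",**d); cv2.imwrite("pics/w9.png",d["img"])
E
```

```text
tcp_pos: [602.6, -123.4, 166.4]
tool_rot: [2.367, 2.055, 0.008]
contact_force: [-0.2, -0.3, 0.2]
grip_width: 0.6
t 10.98 tcp [ 602.6 -123.4  166.4] yaw 1.43 tilt [ 0.008 -0.002 -1.   ] F [-0.2 -0.3  0.2] w 0.6 j6 1.38
-> cm [-15.73 -16.61   6.01] dist 237.0 rot [ 0.009 -0.     0.289]
```

View pics/w9.png

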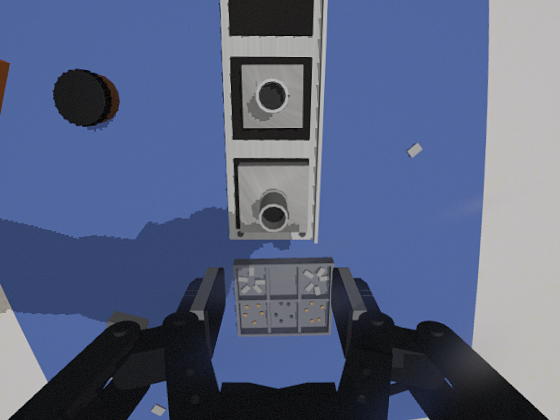

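The 60 stands centred on pad 4 at (274,198), the 48 on pad 3. Next: A (38).

```bash
python3 -m creep '[-0.2,-15.7,-16.6,6,0.009,0,0.29,-0.2,-15.7,-16.6,6,0.009,0,0.29,-0.2,-15.7,-16.6,6,0.009,0,0.29,-0.2,-15.7,-16.6,6,0.009,0,0.29,-0.2,-15.7,-16.6,6,0.009,0,0.29,-0.2,-15.7,-16.6,6,0.009,0,0.29,-0.2,-15.7,-16.6,6,0.009,0,0.29,-0.2,-15.7,-16.6,6,0.009,0,0.29,-0.2,-15.7,-16.6,6,0.009,0,0.29,-0.2,-15.7,-16.6,6,0.009,0,0.29]' | tail -4
python3 - <<'E'
from h import *
plan((416.5,-256,38),1.141)
d=grab("wrist"); np.savez("w10.npz",**d); cv2.imwrite("pics/w10.png",d["img"])
E
```

```text
tcp_pos: [416.3, -254.9, 102.9]
tool_rot: [-2.642, -1.695, 0.002]
contact_force: [-0.7, 1.2, 0.2]
grip_width: 0.601
t 11.87 tcp [ 416.3 -254.9  102.9] yaw 1.141 tilt [-0.003  0.001 -1.   ] F [-0.7  1.2  0.2] w 0.601 j6 1.29
-> cm [-0.09  0.08  6.49] dist 65.0 rot [-0.003 -0.     0.   ]
```

View pics/w10.png

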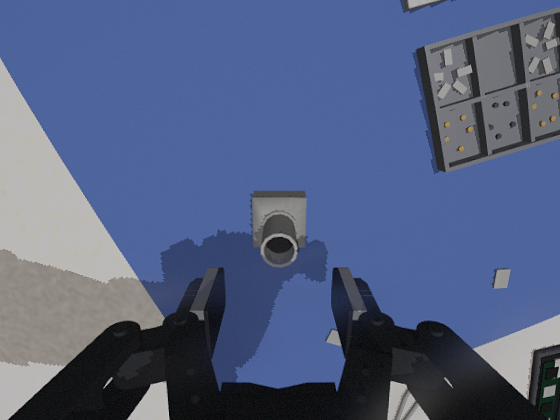

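The 38 is square and centred at (279,248). Descend and grip.

```bash
python3 -m creep '[-0.2,0,0,3,0,0,0,-0.2,0,0,6.2,0,0,0,-0.2,0,0,6.4,0,0,0,-0.2,0,0,6.4,0,0,0,1,0,0,6.4,0,0,0,1,0,0,6.4,0,0,0,1,0,0,6.4,0,0,0,1,0,0,6.4,0,0,0,1,0,0,6.4,0,0,0,1,0,0,6.4,0,0,0]' 60 | tail -4
python3 -m creep '[1,0,0,-2,0,0,0,1,0,0,-5,0,0,0,1,0,0,-10,0,0,0,1,0,0,-10,0,0,0,1,0,0,-10,0,0,0]' | tail -4
python3 - <<'E'
from h import *
plan((530,-100,150),1.427)
plan((622,44.6,150),1.427)
d=grab("wrist"); cv2.imwrite("pics/w11.png",d["img"])
E
```

```text
tcp_pos: [417.6, -255.6, 40.7]
tool_rot: [2.643, 1.697, -0.0]
contact_force: [-0.1, 1.0, 7.3]
grip_width: 0.237
tcp_pos: [419.7, -257.5, 144.6]
tool_rot: [2.637, 1.693, 0.003]
contact_force: [0.5, -0.2, -2.1]
grip_width: 0.241
t 13.17 tcp [ 419.7 -257.5  144.6] yaw 1.141 tilt [ 0.006 -0.006 -1.   ] F [ 0.5 -0.2 -2.1] w 0.241 j6 1.29
-> cm [18.91  3.48 -0.57] dist 192.0 rot [ 0.008  0.004 -0.286]
t 13.17 tcp [ 419.7 -257.5  144.6] yaw 1.141 tilt [ 0.006 -0.006 -1.   ] F [ 0.5 -0.2 -2.1] w 0.241 j6 1.29
-> cm [35.89  5.83 -0.59] dist 364.0 rot [ 0.008  0.004 -0.286]
```

View pics/w11.png

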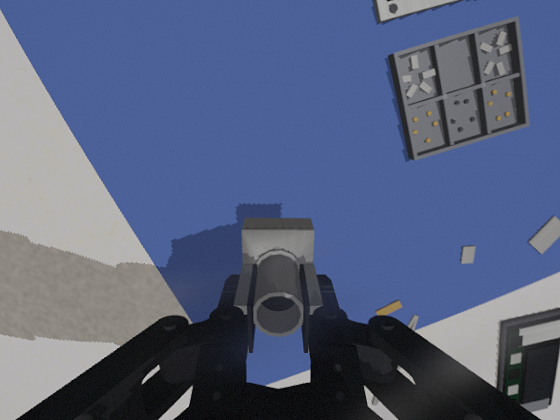

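Held well. Carry to seat 2 (hood bottom about 104 mm, above the 77 mm nozzle tops).

```bash
python3 -m creep '[1,35.9,5.8,-0.6,0.008,0.004,-0.29,1,35.9,5.8,-0.6,0.008,0.004,-0.29,1,35.9,5.8,-0.6,0.008,0.004,-0.29,1,35.9,5.8,-0.6,0.008,0.004,-0.29,1,35.9,5.8,-0.6,0.008,0.004,-0.29,1,35.9,5.8,-0.6,0.008,0.004,-0.29,1,35.9,5.8,-0.6,0.008,0.004,-0.29,1,35.9,5.8,-0.6,0.008,0.004,-0.29,1,35.9,5.8,-0.6,0.008,0.004,-0.29,1,35.9,5.8,-0.6,0.008,0.004,-0.29,1,35.9,5.8,-0.6,0.008,0.004,-0.29,1,35.9,5.8,-0.6,0.008,0.004,-0.29]' | tail -4
python3 - <<'E'
from h import *
plan((621.5,44.6,54),1.427)
E
```

```text
tcp_pos: [619.1, 45.8, 145.6]
tool_rot: [-2.365, -2.057, 0.006]
contact_force: [-0.6, -0.8, -1.2]
grip_width: 0.235
t 14.22 tcp [619.1  45.8 145.6] yaw 1.432 tilt [-0.007  0.002 -1.   ] F [-0.6 -0.8 -1.2] w 0.235 j6 1.65
-> cm [-0.1   0.32  9.16] dist 92.0 rot [-0.007 -0.001  0.005]
```

```bash
python3 -m creep '[1,-0.1,0.2,3,-0.007,0,0,1,-0.1,0.2,6,-0.007,0,0,1,-0.1,0.2,8,-0.007,0,0,1,-0.1,0.2,9,-0.007,0,0,1,-0.1,0.2,9.2,-0.007,0,0,1,-0.1,0.2,9.2,-0.007,0,0,1,-0.1,0.2,9.2,-0.007,0,0]' | tail -4
python3 - <<'E'
from h import *
plan((622,44.6,51.5),1.427)
d,o=inhand((277,314),28.7); cv2.imwrite("pics/w12.png",d["img"])
E
```

```text
tcp_pos: [620.7, 43.8, 54.3]
tool_rot: [-2.371, -2.06, -0.002]
contact_force: [0.1, 0.1, -0.6]
grip_width: 0.24
t 14.8 tcp [620.7  43.8  54.3] yaw 1.43 tilt [ 0.001  0.001 -1.   ] F [ 0.1  0.1 -0.6] w 0.24 j6 1.65
-> cm [0.09 0.12 0.28] dist 3.0 rot [ 0.001 -0.001  0.003]
neck world [619.8  45.4  83.3] rel tool [  1.3  -1.3 -28.7]
```

View pics/w12.png

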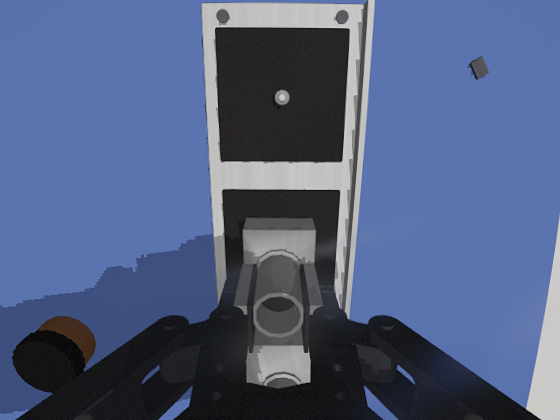

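The 38 is over pad 2, about 1–2 mm toward the robot; I'll correct that while lowering.

```bash
python3 -m creep '[1,0.1,0.1,0.1,0,0,0,1,0.1,0.1,0.4,0,0,0,1,0.1,0.1,0.5,0,0,0,1,0.1,0.1,0.5,0,0,0]' | tail -4
```

```text
tcp_pos: [623.7, 44.8, 51.4]
tool_rot: [2.369, 2.059, 0.007]
contact_force: [-0.3, -1.0, 5.8]
grip_width: 0.234
```

```bash
python3 -m creep '[0.1,0,0,0,0,0,0,0.1,0,0,0,0,0,0,0,0,0,0,0,0,0,0,0,0,-3,0,0,0,0,0,0,-6,0,0,0,-0.2,0,0,-9,0,0,0,-0.2,0,0,-11,0,0,0,-0.2,0,0,-11,0,0,0]' | tail -4
python3 - <<'E'
from h import *
plan((417,238,105),2.454)
d=grab("wrist"); np.savez("w13.npz",**d); cv2.imwrite("pics/w13.png",d["img"])
E
```

```text
tcp_pos: [625.9, 44.6, 166.7]
tool_rot: [2.365, 2.055, 0.016]
contact_force: [0.7, 0.4, 0.5]
grip_width: 0.603
t 15.85 tcp [625.9  44.6 166.7] yaw 1.431 tilt [ 0.013  0.    -1.   ] F [0.7 0.4 0.5] w 0.603 j6 1.65
-> cm [ 16.23 -23.46   5.9 ] dist 291.0 rot [ 0.013  0.005 -1.023]
```

View pics/w13.png

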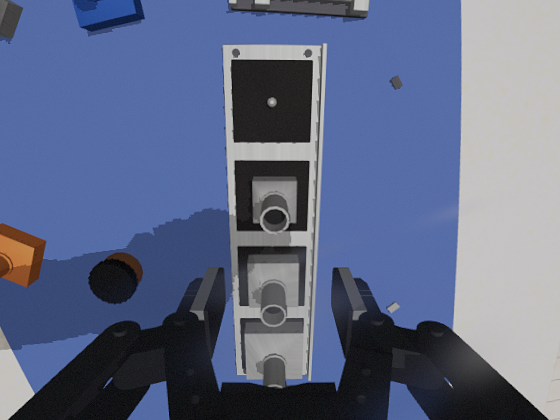

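Pads 2, 3 and 4 are filled at columns 272–275. Next: D (28).

```bash
python3 -m creep '[-0.2,16.2,-23.5,5.9,0.013,0.005,-1.02,-0.2,16.2,-23.5,5.9,0.013,0.005,-1.02,-0.2,16.2,-23.5,5.9,0.013,0.005,-1.02,-0.2,16.2,-23.5,5.9,0.013,0.005,-1.02,-0.2,16.2,-23.5,5.9,0.013,0.005,-1.02,-0.2,16.2,-23.5,5.9,0.013,0.005,-1.02,-0.2,16.2,-23.5,5.9,0.013,0.005,-1.02,-0.2,16.2,-23.5,5.9,0.013,0.005,-1.02,-0.2,16.2,-23.5,5.9,0.013,0.005,-1.02,-0.2,16.2,-23.5,5.9,0.013,0.005,-1.02,-0.2,16.2,-23.5,5.9,0.013,0.005,-1.02]' | tail -4
python3 - <<'E'
from h import *
plan((417,238,38),2.454)
d=grab("wrist"); np.savez("w14.npz",**d); cv2.imwrite("pics/w14.png",d["img"])
E
```

```text
tcp_pos: [416.1, 237.4, 102.8]
tool_rot: [-1.068, -2.952, 0.001]
contact_force: [-0.0, 0.0, -0.2]
grip_width: 0.597
t 16.82 tcp [416.1 237.4 102.8] yaw 2.447 tilt [-0.003  0.    -1.   ] F [-0.   0.  -0.2] w 0.597 j6 1.04
-> cm [-0.05  0.11  6.48] dist 65.0 rot [-0.001 -0.002 -0.007]
```

View pics/w14.png

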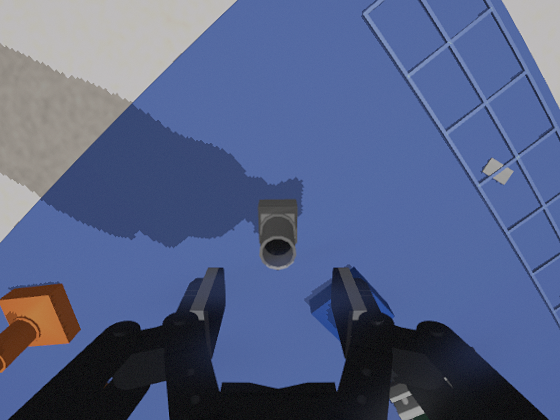

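The 28 is square and centred at (278,245). The blue look-alike is behind the right finger but 97 mm away, so it's clear. Grip.

```bash
python3 -m creep '[-0.2,0,0,3,0,0,0,-0.2,0,0,6.2,0,0,0,-0.2,0,0,6.4,0,0,0,-0.2,0,0,6.4,0,0,0,1,0,0,6.4,0,0,0,1,0,0,6.4,0,0,0,1,0,0,6.4,0,0,0,1,0,0,6.4,0,0,0,1,0,0,6.4,0,0,0,1,0,0,6.4,0,0,0]' 60 | tail -4
python3 -m creep '[1,0,0,-2,0,0,0,1,0,0,-5,0,0,0,1,0,0,-10,0,0,0,1,0,0,-10,0,0,0,1,0,0,-10,0,0,0]' | tail -4
python3 - <<'E'
from h import *
plan((634,128,150),1.427)
d=grab("wrist"); cv2.imwrite("pics/w15.png",d["img"])
E
```

```text
tcp_pos: [417.8, 237.6, 40.6]
tool_rot: [1.069, 2.953, 0.002]
contact_force: [0.3, -0.8, 7.1]
grip_width: 0.237
tcp_pos: [420.3, 238.6, 144.5]
tool_rot: [1.067, 2.948, 0.01]
contact_force: [0.7, -0.4, 0.1]
grip_width: 0.237
t 18.12 tcp [420.3 238.6 144.5] yaw 2.447 tilt [ 0.008  0.004 -1.   ] F [ 0.7 -0.4  0.1] w 0.237 j6 1.04
-> cm [-23.5    5.18  -0.42] dist 241.0 rot [ 1.00e-02 -1.00e-03  1.02e+00]
```

View pics/w15.png

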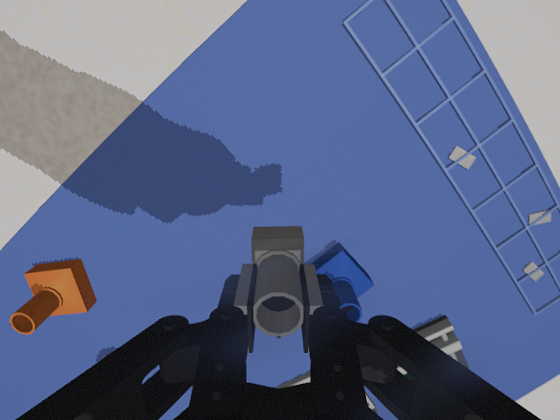

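```bash
python3 -m creep '[1,-23.5,5.2,-0.4,0.01,0,1.02,1,-23.5,5.2,-0.4,0.01,0,1.02,1,-23.5,5.2,-0.4,0.01,0,1.02,1,-23.5,5.2,-0.4,0.01,0,1.02,1,-23.5,5.2,-0.4,0.01,0,1.02,1,-23.5,5.2,-0.4,0.01,0,1.02,1,-23.5,5.2,-0.4,0.01,0,1.02,1,-23.5,5.2,-0.4,0.01,0,1.02,1,-23.5,5.2,-0.4,0.01,0,1.02,1,-23.5,5.2,-0.4,0.01,0,1.02,1,-23.5,5.2,-0.4,0.01,0,1.02,1,-23.5,5.2,-0.4,0.01,0,1.02]' | tail -4
python3 - <<'E'
from h import *
plan((633.5,128,54),1.427)
E
```

```text
tcp_pos: [632.0, 128.0, 146.4]
tool_rot: [-2.37, -2.058, 0.007]
contact_force: [-0.5, -0.1, 0.1]
grip_width: 0.235
t 19.17 tcp [632.  128.  146.4] yaw 1.43 tilt [-0.005 -0.001 -1.   ] F [-0.5 -0.1  0.1] w 0.235 j6 1.79
-> cm [0.03 0.2  9.24] dist 92.0 rot [-0.005  0.002  0.003]
```

```bash
python3 -m creep '[1,0,0.2,3,-0.005,0,0,1,0,0.2,6,-0.005,0,0,1,0,0.2,8,-0.005,0,0,1,0,0.2,9,-0.005,0,0,1,0,0.2,9.2,-0.005,0,0,1,0,0.2,9.2,-0.005,0,0,1,0,0.2,9.2,-0.005,0,0]' | tail -4
python3 - <<'E'
from h import *
plan((633.5,128,51.5),1.427)
d,o=inhand((277,314),28.7); cv2.imwrite("pics/w16.png",d["img"])
E
```

```text
tcp_pos: [634.5, 127.9, 55.9]
tool_rot: [2.37, 2.058, 0.001]
contact_force: [-0.4, -0.6, 0.3]
grip_width: 0.237
t 19.75 tcp [634.5 127.9  55.9] yaw 1.43 tilt [ 0.002 -0.001 -1.   ] F [-0.4 -0.6  0.3] w 0.237 j6 1.79
-> cm [ 0.   -0.11  0.44] dist 5.0 rot [0.002 0.001 0.003]
neck world [633.7 129.6  84.9] rel tool [  1.5  -1.3 -28.7]
```

View pics/w16.png

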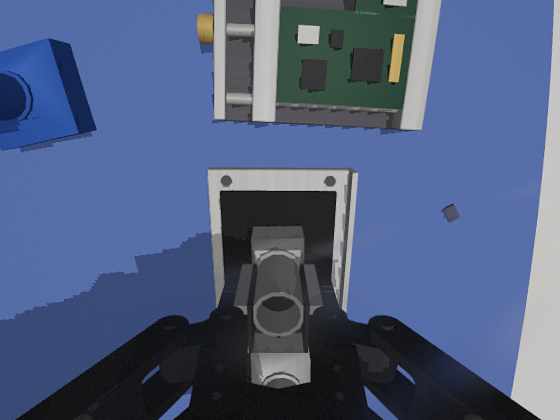

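The 28 is centred on the pad beside the board holder. Lower to contact.

```bash
python3 -m creep '[1,0,-0.1,0.2,0,0,0,1,0,-0.1,0.4,0,0,0,1,0,-0.1,0.6,0,0,0,1,0,-0.1,0.6,0,0,0]' | tail -4
```

```text
tcp_pos: [634.7, 128.0, 51.6]
tool_rot: [2.369, 2.057, 0.005]
contact_force: [-0.4, -0.2, 5.4]
grip_width: 0.235
```

```bash
python3 -m creep '[0.1,0,0,0,0,0,0,0.1,0,0,0,0,0,0,0,0,0,0,0,0,0,0,0,0,-3,0,0,0,0,0,0,-6,0,0,0,-0.2,0,0,-9,0,0,0,-0.2,0,0,-13,0,0,0,-0.2,-11,4,-22,0,0,0,-0.2,-11,4,-22,0,0,0,-0.2,-11,4,-22,0,0,0,-0.2,-11,4,-22,0,0,0,-0.2,-11,4,-22,0,0,0]' | tail -4
python3 - <<'E'
from h import *
plan((600,0,290),1.427)
for n in ["wrist","scene","side"]:
    d=grab(n); np.savez("f_"+n+".npz",**d); cv2.imwrite(f"pics/f_{n}.png",d["img"])
    if n=="scene": cv2.imwrite("pics/f_sc.png",cv2.resize(d["img"][170:350,160:320],None,fx=3.3,fy=3.3,interpolation=cv2.INTER_CUBIC))
E
```

```text
tcp_pos: [660.0, 9.5, 275.8]
tool_rot: [2.369, 2.048, 0.011]
contact_force: [0.8, -0.2, -0.1]
grip_width: 0.603
t 21.13 tcp [660.    9.5 275.8] yaw 1.426 tilt [ 0.012 -0.003 -1.   ] F [ 0.8 -0.2 -0.1] w 0.603 j6 1.61
-> cm [-1.81 -5.78 -1.49] dist 62.0 rot [ 0.012  0.001 -0.001]
```

View pics/f_wrist.png

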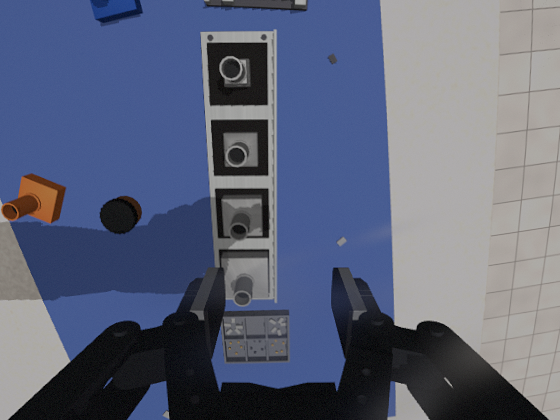

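View pics/f_sc.png

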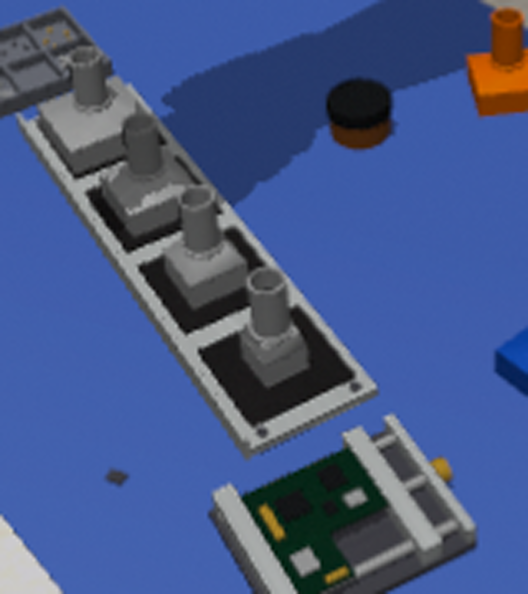

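All four stand in order 28, 38, 48, 60 from the board holder. Numeric check of axes, heights and the jar next.

```bash
python3 - <<'E'
from h import *
S=np.array([(634,128),(622,44.5),(609.7,-39),(597.5,-122.5)])
d=dict(np.load("f_wrist.npz"))
P=ray(d,[(232.5,69),(236,154),(239,229),(243,297)],77)[:,:2]
print("wrist necks",P.round(1).tolist(),"err",np.hypot(*(P-S).T).round(1))
for n in ["scene","side"]:
    d=dict(np.load(f"f_{n}.npz")); C=cloud(d)
    for s in S:
        m=(np.hypot(C[...,0]-s[0],C[...,1]-s[1])<20)&(C[...,2]>72)
        print(n,s,"top z99",np.percentile(C[m][:,2],90).round(1),"top xy",C[m][:,:2].mean(0).round(1),m.sum())
    d0=dict(np.load(f"{n}0.npz"))
    for dd in (d0,d):
        C=cloud(dd); m=(np.hypot(C[...,0]-455,C[...,1]+16)<40)&(C[...,2]>27)&(C[...,2]<36); print(" jar",C[m].mean(0).round(1))
E
```

```text
wrist necks [[635.2, 127.9], [624.0, 47.2], [612.2, -34.3], [601.0, -120.5]] err [1.2 3.4 5.3 4. ]
scene [634. 128.] top z99 79.9 top xy [635.9 128.3] 92
scene [622.   44.5] top z99 488.5 top xy [629.4  36.1] 656
scene [609.7 -39. ] top z99 80.1 top xy [613.  -36.5] 75
scene [ 597.5 -122.5] top z99 80.4 top xy [ 601.9 -121.1] 69
 jar [459.8 -11.4  32.3]
 jar [459.5 -11.6  32.2]
side [634. 128.] top z99 79.1 top xy [634.4 131. ] 41
side [622.   44.5] top z99 570.0 top xy [627.   39.8] 1233
side [609.7 -39. ] top z99 81.5 top xy [612.7 -32.7] 32
side [ 597.5 -122.5] top z99 79.5 top xy [ 600.4 -118.5] 29
 jar [456.3  -9.2  31.3]
 jar [456.2  -9.3  31.4]
```

```bash
python3 - <<'E'
from h import *
d=dict(np.load("w9.npz"))
print(ray(d,[(271.5,97)],29)-ray(d,[(270.5,98.5)],11), ray(d,[(241,65),(302,65),(302,129),(241,129)],29).round(1).tolist(),ray(d,[(231,57),(309,57),(310,140),(231,140)],11).round(1).tolist())
print(arm.observe()["time_s"],arm.observe()["contact_force"])
E
```

```text
[[ 1.15059182  0.79053053 18.        ]] [[590.0, -9.6, 29.0], [637.3, -16.2, 29.0], [631.4, -65.1, 29.0], [581.7, -58.1, 29.0]] [[581.5, -0.2, 11.0], [645.4, -9.2, 11.0], [638.5, -77.1, 11.0], [569.4, -67.2, 11.0]]
21.2833 [0.14596864 0.4585039  0.47315228]
```

Within one close view, the 48's hood centre is about 1.5 mm from its pad's centre. The larger values above are mostly calibration spread. The gripper is clear, so I hand in.

```bash
python3 -c "
from station import arm
print(arm.finish_job())"
```

```text
the job is handed in; nothing more can be done
None
```

All four nozzles are back on the rack in size order: 28, 38, 48 and 60 mm, starting from the pad next to the circuit-board holder. I handed the job in at about 21 s of the 96 s allowed. No verdict is reported, so what follows is from my own last checks.

- **Seating:** Each nozzle made light contact (5–8 N) at the height expected for its pad before I released it. In the last pictures all four stand upright on their pads. Depth readings put the tops of the 28, 48 and 60 at about 79–81 mm, against 77 mm expected. The 38's depth reading was spoiled by the arm in both room cameras, so I judged it from the wrist view and the contact height.
- **Centring:** In the last wrist view the axes are 1.2 mm (28), 3.4 mm (38), 5.3 mm (48) and 4.0 mm (60) from the pins; the limit is 12 mm. A closer picture of the 48 gave about 1.5 mm, so the two measurements disagree by about 4 mm. Calibration error (about 2 mm) probably explains part of that.
- **Everything else:** The flux jar moved by less than 0.5 mm in both room cameras, which is within measurement noise. I left the blue and orange look-alikes alone. The gripper was well clear of everything when I handed in.

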